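# Hold a bisque beaker over the bowl in glazing tongs

### The arm

A 7-joint arm with a two-finger parallel gripper is mounted at the origin on the work surface. World frame = base frame: x ahead of the robot, y to its left, z up, the work surface at z = 0. Lengths are in m, angles in rad, forces in N, time in s.
With the tool pointing down it reaches from about 0.4 to 0.925 m from the base axis. Payload 4.1 kg.
Tool frame: the origin (TCP) lies between the finger pads; the fingertips stand 19 mm ahead of it and the grasp point (between the pads) is the TCP; z points along the fingers, y is the line along which they close (so a half turn about z gives the same grasp; the last joint's range is limited). The gripper opens to 85 mm and grips with 20 to 120 N. Pads are 22 mm wide; open, the fingers measure 114 mm over their backs; the gripper's body (76 mm by 85 mm) begins 54 mm behind the grasp point. The pads swing forward as they close: fully open they stand 13 mm farther back than shut.
Start: joints at [-1.268, 0.398, 0.045, 1.537, -0.019, 1.207, -0.051], TCP at [0.254, 0.598, 0.25] pointing down, gripper open.
Joint ranges: [-2.82, 2.82], [-0.49, 2.23], [-1.37, 1.46], [0, 2.46], [-1.36, 4.5], [0.23, 2], [-2.94, 2.94]. Speed limits (rad/s): [2.57, 2.57, 3.14, 3.14, 3.14, 3.14, 3.14].

### API

Orientations are given as [roll, pitch, yaw] about the fixed x, y, z axes, in that order (R = Rz(yaw) Ry(pitch) Rx(roll)).
In Python, from workcell import env gives the robot as it stands.
- The arm moves only by the tool tcp_steps, called after ">>>" by a JSON object that holds its "name" and its "arguments", one argument or row to a line. Schema: {"type":"object","properties":{"offsets":{"type":"object","properties":{"tx":{"type":"array","items":{"type":"number"},"minItems":1,"maxItems":10},"ty":{"type":"array","items":{"type":"number"},"minItems":1,"maxItems":10},"tz":{"type":"array","items":{"type":"number"},"minItems":1,"maxItems":10},"drx":{"type":"array","items":{"type":"number"},"minItems":1,"maxItems":10},"dry":{"type":"array","items":{"type":"number"},"minItems":1,"maxItems":10},"drz":{"type":"array","items":{"type":"number"},"minItems":1,"maxItems":10}},"additionalProperties":false,"required":["tx","ty","tz","drx","dry","drz"]},"aperture":{"type":"number"},"clamp_n":{"type":"number"},"only":{"type":"string"},"quiet":{"type":"boolean"},"lines":{"type":"string"}},"required":["offsets"],"additionalProperties":false}. offsets is an object with one list for each field, all of the same length, 1 to 10, a row being the entries at one place: tx, ty, tz (the shift in parts of the range, where 1.0 means 0.75 m), drx, dry, drz (a rotation vector in fractions of the full range, 1 being pi rad); each row is the pose to reach, as a shift and turn from the pose commanded when the call began, along the tool's axes at that moment; what a row does not reach only later rows make up. A row lasts 1/10 s, in which the tool goes at most 0.05 m and 0.15 rad, less where a joint would pass 70% of its speed; a pose out of reach is approached as far as the arm can. aperture is the opening from 0.0 (shut) to 1.0 (fully open), set as the call begins (left out keeps the last). The fingers move at their own pace and stop on an object; clamp_n is the grip in N (left out, the last holds). Time passes only in rows, so rows that do not move let the fingers close. The tool returns the time, the measured TCP pose, the force, the opening and the grip force at its end. only (a regular expression) keeps the lines of the reply that match it, lines (a string "A,B") keeps lines A to B, and quiet returns only ok. A shift or turn number past 1, either way, is cut back to 1. Input that does not fit is refused with a message, and nothing moves.
- env.sense(): the state, without advancing time (a new reading comes with each control period).
- env.camera(name): name is "scene" or "top" or "wrist"; returns a dict with "img" (400x640x3 uint8, red, green, blue), "K" (3x3 intrinsics, pixels), "pose" (4x4, takes a point from camera to world coordinates); the wrist camera has in their place "mount" (4x4, takes a point from camera to tool coordinates, whose origin is the TCP and whose axes are the flange's). Camera axes: x right, y up, looking along -z (the intrinsics and any distortion apply to the point x, -y, -z); pixel columns grow to the right and rows downward; lengths in m; the calibration is good to about 2 mm. A picture is of the moment at which its call begins: read the wrist's pose just before it. There is no depth.
- env.finish_job(): hands the job in; it is judged then, once.
The state is a dict: "time_s": time; "joint_positions": joint angles; "dq": joint speeds; "joint_torque": joint torques, N m; "tcp_pos": TCP position; "ee_rot": TCP orientation; "force": force on the tool from outside, world axes, zero at the start; "moment": the same for the moment, N m; "gripper_width": opening from 0.0 (shut) to 1.0 (fully open); "grip_force": force on a finger pad.
Only numpy, scipy, OpenCV 4.12 (cv2) and the standard library are available. Lean on these libraries where they do the work, as an engineer would, in place of code of your own. Each camera call takes 0.05 s, during which the arm holds its last target. There are 200 camera calls.

### The job

The little bisque beaker is about to have glaze poured over it and must not be touched by the robot's own fingers: take up the steel tongs, close their jaws on the beaker and lift it off the tiles. Carry it to the ochre bowl and finish while holding it there in the tongs, upright and still, over the middle of the bowl with its foot about a hand's breadth above the rim and nothing touching the bowl. Leave the bowl, the jug, the shallow bisque dish, the scraper and the rib where they stand.

Things in the scene. Friction and masses are not known exactly. Their poses are not given: they have to be found in the camera images.
- tongs: Sprung steel tongs lying flat, 267 mm long, 24 mm high (strip on edge), 0.12 kg, balanced near the origin. Origin: underside, midway between the two black rubber grip sleeves; +x runs to the jaws, z up. Arms hinge at x -120 mm on a round bow ending at x -137 mm; both swing equally and are sprung open.
- tongs_grips (a point): Midway between the rubber sleeves, 12 mm above the tongs' origin; axes as the tongs. Sleeves span x -40 to 40 mm, 24 mm high; over their outer faces 58 mm at rest, 38 mm (and parallel) when the jaws hold a 42 mm round. The spring pushes each sleeve out with 10 N at rest, 14 N there; only grip above that (25 to 50 N) squeezes the piece, with half the excess.
- tongs_jaws (a point): Middle of the round that the jaws hold, 110 mm ahead of the tongs' origin and 12 mm up; axes as the tongs. Two shallow scallops face each other across y, 24 mm high, spanning x -18 to 20 mm from here, 80 mm apart at rest; overall 88 mm wide. They close when the sleeves are squeezed together across y: 1 mm at the sleeves is about 1.9 mm here.
- beaker: The piece: a plain straight-sided bisque (unglazed fired clay, pale pinkish buff) beaker standing upright on the bench, no handle, 42 mm outside diameter, 52 mm high, wall 3.5 mm, about 0.05 kg. Origin: centre of its underside, z up along its axis. A good place to clasp it is 10 to 34 mm above its foot, the sides are straight above 10 mm.
- bowl: Glazed ochre round bowl, empty, standing on the bench: 180 mm across the rim, 65 mm high, 0.6 kg. Origin: centre of its underside, z up. One of bowl and beaker stands left of the tongs, the other right.
- dish: Bystander: shallow flared bisque dish of the same clay as the beaker, 92 mm across and 26 mm high. Origin: centre of its underside.
- jug: Bystander: empty blue plastic jug, about 120 mm across and 190 mm high, with a handle on one side (local +y, reaching 105 mm from the axis). Origin: centre of its underside.
- scraper: Bystander: flat steel scraper with a wooden handle, 220 mm long along its x, 52 mm wide, 18 mm high. Origin: on its underside at about mid-length; the handle lies to -x.
- rib: Bystander: small flat wooden throwing rib, 100 mm by 56 mm, 6 mm thick. Origin: centre of its underside.

How it is judged:
By the outcome, as a careful person would: the job done as asked, in the order asked, and still so for the second after the job is handed in, while the arm keeps its last pose, push and grip.
It also fails if it takes over 48 s, if anything falls off the work surface, if the arm or the gripper's body presses on something with over 40 N, if the wrist force passes 120 N, or if a joint passes its speed limit or range.

## Working session

There is one attempt and no reset: what is moved stays moved. The work goes in short steps, Python scripts to look and compute and a tool call to move; the robot and the scene stay as the last step left them, time stands still between calls to the robot, and variables do not carry over. Pictures are saved under pics/ and viewed, at most 12 in all, crops included, and the job is handed in when it is done.

```bash
ls; mkdir -p pics; python3 - <<'E'
from workcell import env
import cv2,numpy as np
s=env.sense();print({k:np.round(v,3).tolist() for k,v in s.items()})
for n in("top","scene"):
    c=env.camera(n);cv2.imwrite(f"pics/{n}0.png",c["img"][:,:,::-1]);print(n,c.keys());print(np.round(c["K"],1).tolist(),np.round(c["pose"],3).tolist())
E
```

```text
pics
workcell.py
{'time_s': 0.0, 'joint_positions': [-1.268, 0.399, 0.045, 1.538, -0.019, 1.207, -0.051], 'dq': [0.0, -0.0, 0.0, 0.0, -0.002, -0.001, -0.001], 'joint_torque': [0.0, -47.511, 1.365, -25.422, 0.011, 0.009, -0.0], 'tcp_pos': [0.254, 0.598, 0.249], 'ee_rot': [-3.14, 0.0, 2.74], 'force': [-0.639, 0.414, 0.134], 'moment': [-0.035, -0.022, -0.0], 'grip_force': 0.0, 'gripper_width': 0.997}
top dict_keys(['img', 'K', 'pose'])
[[479.1, 0.0, 315.1], [0.0, 479.1, 192.7], [0.0, 0.0, 1.0]] [[-0.008, 0.99, -0.142, 0.392], [-1.0, -0.011, -0.017, -0.012], [-0.018, 0.142, 0.99, 1.512], [0.0, 0.0, 0.0, 1.0]]
scene dict_keys(['img', 'K', 'pose'])
[[395.9, 0.0, 320.3], [0.0, 395.9, 204.3], [0.0, 0.0, 1.0]] [[-0.791, -0.478, 0.382, 1.217], [0.612, -0.621, 0.49, 0.734], [0.002, 0.621, 0.784, 1.224], [0.0, 0.0, 0.0, 1.0]]
```

View pics/top0.png

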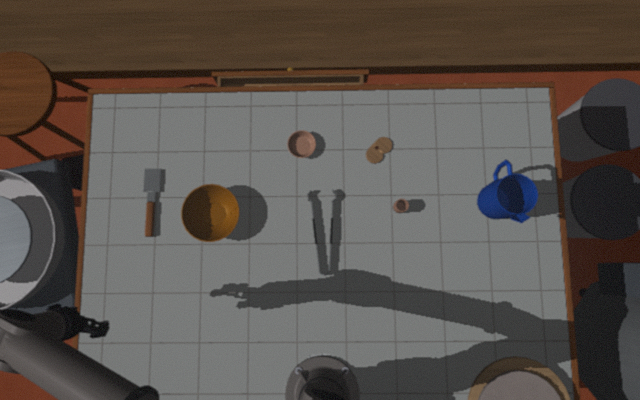

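View pics/scene0.png

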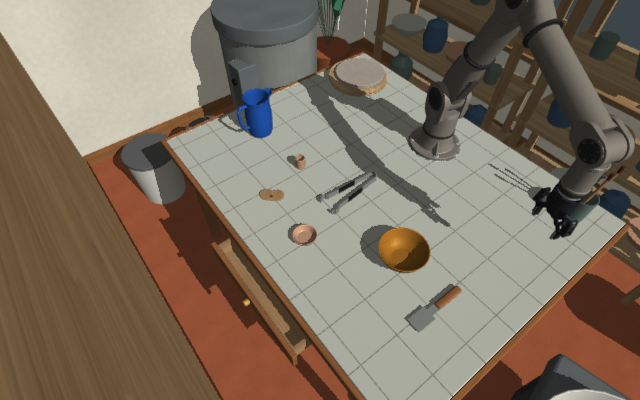

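The top view shows the bowl at (210,213), the tongs with their jaws near (326,193) and bow near (328,272), the beaker at (401,205), the dish at (302,144), the jug at (510,197), the rib at (380,150) and the scraper at (152,200). The jaws point away from the robot.

```bash
cat > h.py <<'E'
import numpy as np,cv2
from scipy.spatial.transform import Rotation as R
def ray(c,uv,z,pose=None):
    P=c["pose"] if pose is None else pose
    uv=np.atleast_2d(uv).astype(float);d=np.c_[uv,np.ones(len(uv))]@np.linalg.inv(c["K"]).T
    d=d*[1,-1,-1]@P[:3,:3].T;o=P[:3,3]
    return o+d*((z-o[2])/d[:,2])[:,None]
def toolT(s):
    T=np.eye(4);T[:3,:3]=R.from_euler("xyz",s["ee_rot"]).as_matrix();T[:3,3]=s["tcp_pos"];return T
E
python3 - <<'E'
from h import *
from workcell import env
c=env.camera("top");im=c["img"]
cv2.imwrite("pics/crop1.png",cv2.resize(im[130:285,280:425,::-1],None,fx=3.8,fy=3.8,interpolation=cv2.INTER_CUBIC))
print("tong rough",ray(c,[[314,195],[338,194],[328,272],[315,230],[337,230]],.02).round(3).tolist())
print("beaker top",ray(c,[[401,205]],.052).round(3),"bowl rim",ray(c,[[210,213]],.065).round(3))
hsv=cv2.cvtColor(im,cv2.COLOR_RGB2HSV)
for n,z,lo,hi,bx in(("bowl",.06,(10,120,60),(25,255,255),(170,170,255,255)),("beaker",.03,(0,60,60),(15,255,255),(385,190,420,220)),("dish",.02,(0,60,60),(15,255,255),(280,120,330,170)),("jug",.1,(105,120,40),(130,255,255),(450,140,560,240))):
    m=cv2.inRange(hsv,lo,hi);k=np.zeros_like(m);k[bx[1]:bx[3],bx[0]:bx[2]]=1;m*=k
    v,u=np.nonzero(m);print(n,len(u),u.min(),u.max(),v.min(),v.max(),ray(c,[[(u.min()+u.max())/2,(v.min()+v.max())/2]],z).round(3))
E
```

```text
tong rough [[0.599, 0.017, 0.02], [0.601, -0.058, 0.02], [0.359, -0.024, 0.02], [0.489, 0.015, 0.02], [0.488, -0.054, 0.02]]
beaker top [[ 0.56  -0.249  0.052]] bowl rim [[0.54  0.333 0.065]]
bowl 1445 182 238 185 240 [[0.542 0.335 0.06 ]]
beaker 148 394 408 199 212 [[ 0.561 -0.253  0.03 ]]
dish 532 288 315 131 157 [[0.763 0.056 0.02 ]]
jug 2178 478 537 160 222 [[ 0.593 -0.557  0.1  ]]
```

View pics/crop1.png

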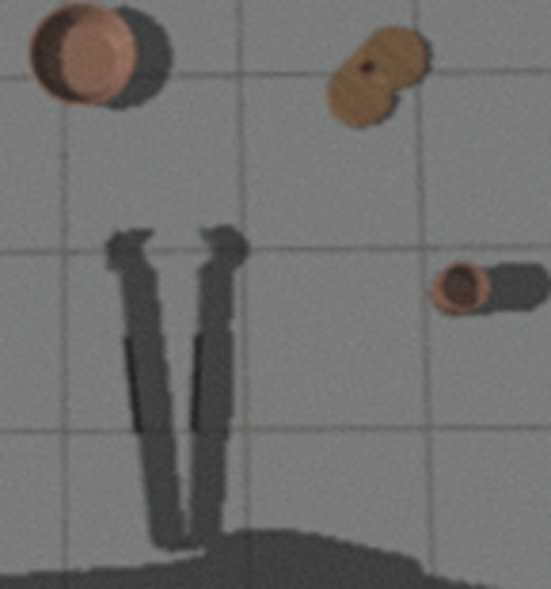

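Black sleeves show at crop (133,385) and (197,383), which is top-view (315,231) and (332,231). The steel is nearly tile-grey, with shadows cast to the right. I'll get a closer look with the wrist camera above the tongs.

```bash
cat >> h.py <<'E'
def delta(s,p,yaw):
    T=toolT(s);G=R.from_euler("xyz",[np.pi,0,yaw]).as_matrix()
    return np.r_[T[:3,:3].T@(np.array(p)-T[:3,3]),R.from_matrix(T[:3,:3].T@G).as_rotvec()].round(4).tolist()
E
python3 - <<'E'
from h import *
from workcell import env
c=env.camera("top");print(ray(c,[[315,231.3],[331.8,230.8]],.024).round(3).tolist())
print(delta(env.sense(),[.45,-.01,.27],np.pi))
E
```

```text
[[0.484, 0.015, 0.024], [0.485, -0.037, 0.024]]
[-0.4181, -0.4829, -0.0197, -0.0012, -0.0002, -0.4017]
```

The rows are not in the units I measure in: shifts go in shares of 0.75 m and turns go in shares of pi rad. I convert before sending: -0.483 m / 0.75 = -0.644, -0.418 m / 0.75 = -0.5573, -0.402 rad / 3.1416 = -0.128.

>>> {"name": "tcp_steps", "arguments": {
  "offsets": {"tx":[-0.2,-0.2,-0.2,-0.4,-0.4,-0.4,-0.4,-0.5573,-0.5573,-0.5573],"ty":[-0.2267,-0.2267,-0.2267,-0.4533,-0.4533,-0.4533,-0.4533,-0.644,-0.644,-0.644],"tz":[0,0,0,-0.0133,-0.0133,-0.0267,-0.0267,-0.0267,-0.0267,-0.0267],"drx":[0,0,0,0,0,0,0,0,0,0],"dry":[0,0,0,0,0,0,0,0,0,0],"drz":[-0.0414,-0.0414,-0.0414,-0.0859,-0.0859,-0.1273,-0.1273,-0.128,-0.128,-0.128]}
}}

```text
time_s: 1.2
tcp_pos: [0.409, 0.1213, 0.2664]
ee_rot: [3.141, 0.001, -3.141]
force: [1.2, 0.2, 0.2]
gripper_width: 1.001
grip_force: 0.0
```

>>> {"name": "tcp_steps", "arguments": {
  "offsets": {"tx":[0],"ty":[0],"tz":[0],"drx":[0],"dry":[0],"drz":[0]}
}}

```text
time_s: 1.3
tcp_pos: [0.4105, 0.1162, 0.2666]
ee_rot: [-3.14, 0.001, 3.13]
force: [-0.4, -0.4, 0.0]
gripper_width: 1.001
grip_force: 0.0
```

```bash
python3 - <<'E'
from h import *
from workcell import env
print(delta(env.sense(),[.45,-.01,.27],np.pi))
E
```

```text
[-0.041, -0.1258, -0.0032, -0.0014, 0.0012, -0.0119]
```

To row units: -0.125 m / 0.75 = -0.1667, -0.09 m / 0.75 = -0.12, -0.01 rad / 3.1416 = -0.0032.

>>> {"name": "tcp_steps", "arguments": {
  "offsets": {"tx":[-0.02,-0.04,-0.0533,-0.0533,-0.0533],"ty":[-0.06,-0.12,-0.1667,-0.1667,-0.1667],"tz":[-0.004,-0.004,-0.004,-0.004,-0.004],"drx":[0,0,0,0,0],"dry":[0,0,0,0,0],"drz":[0,-0.0032,-0.0032,-0.0032,-0.0032]}
}}

```text
time_s: 1.8
tcp_pos: [0.4488, -0.0016, 0.269]
ee_rot: [3.141, -0.0, -3.133]
force: [0.1, -0.3, -1.3]
gripper_width: 0.998
grip_force: 0.0
```

```bash
python3 - <<'E'
from h import *
from workcell import env
s=env.sense();c=env.camera("wrist");cv2.imwrite("pics/w1.png",c["img"][:,:,::-1]);np.save("w1.npy",toolT(s)@c["mount"])
print(np.round(c["K"],1).tolist(),np.round(c["mount"],3).tolist(),c.keys())
E
```

```text
[[321.2, 0.0, 318.3], [0.0, 321.2, 203.2], [0.0, 0.0, 1.0]] [[0.001, 0.953, 0.302, 0.076], [1.0, -0.001, -0.0, 0.0], [-0.0, 0.302, -0.953, -0.123], [0.0, 0.0, 0.0, 1.0]] dict_keys(['img', 'K', 'mount'])
```

View pics/w1.png

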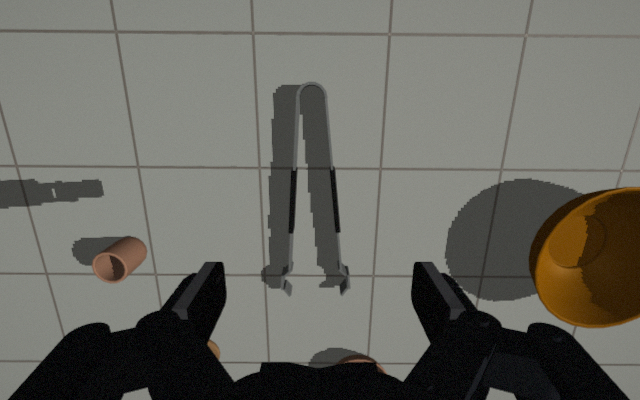

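The wrist view shows the tongs clearly: bow at (312,83), sleeves at (292,170–233) and (335,169–232), jaws at about (287,283) and (345,283), and the beaker mouth at (111,267).

```bash
python3 - <<'E'
from h import *
from workcell import env
c=env.camera("wrist");P=np.load("w1.npy");g=c["img"].max(2)
m=(g<32).astype(np.uint8);m[:140]=0;m[255:]=0
n,l,st,ce=cv2.connectedComponentsWithStats(m)
pts=[]
for i in range(1,n):
    if st[i,4]>60: 
        x,y,w,h,a=st[i];v,u=np.nonzero(l==i);print(st[i],ce[i].round(1));
        if 270<x<350: pts+= [ce[i],]; print(ray(c,[[u[v==y].mean(),y-.5],[u[v==y+h-1].mean(),y+h-.5]],.018,P).round(4).tolist())
print(ray(c,pts,.015,P).round(4).tolist())
print("bow",ray(c,[[312,82.5]],.024,P).round(4), "jaws",ray(c,[[287,280],[345,280]],.02,P).round(4).tolist())
hsv=cv2.cvtColor(c["img"],cv2.COLOR_RGB2HSV);print("mouth",ray(c,[[111.5,267]],.052,P).round(4),"grid",ray(c,[[257,167],[380,167]],0,P).round(4).tolist())
E
```

```text
[288 170   7  63 292] [290.8 200.5]
[[0.4497, -0.0335, 0.018], [0.5303, -0.0373, 0.018]]
[329 170   9  62 244] [333.2 200.4]
[[0.4493, 0.0115, 0.018], [0.5284, 0.0212, 0.018]]
[[0.489, -0.0346, 0.015], [0.4884, 0.0175, 0.015]]
bow [[ 0.3532 -0.0088  0.024 ]] jaws [[0.5969, -0.041, 0.02], [0.5963, 0.0353, 0.02]]
mouth [[ 0.562  -0.2454  0.052 ]] grid [[0.4506, -0.077, 0.0], [0.4493, 0.0752, 0.0]]
```

```bash
python3 - <<'E'
from h import *
from workcell import env
print(delta(env.sense(),[.489,-.008,.02],np.pi+.02))
E
```

```text
[-0.0404, -0.0086, 0.249, 0.0006, -0.0005, -0.0074]
```

To row units: 0.18 m / 0.75 = 0.24, 0.16 m / 0.75 = 0.2133, -0.01 rad / 3.1416 = -0.0032.

>>> {"name": "tcp_steps", "arguments": {
  "offsets": {"tx":[-0.0267,-0.0533,-0.0533,-0.0533,-0.0533,-0.0533,-0.0533],"ty":[0,0,0,0,0,0,0],"tz":[0.0533,0.1067,0.16,0.2133,0.24,0.24,0.24],"drx":[0,0,0,0,0,0,0],"dry":[0,0,0,0,0,0,0],"drz":[-0.0032,-0.0032,-0.0032,-0.0032,-0.0032,-0.0032,-0.0032]}
}}

```text
time_s: 2.6
tcp_pos: [0.4892, -0.0, 0.0895]
ee_rot: [3.141, 0.0, -3.119]
force: [-0.2, 0.2, 1.1]
gripper_width: 0.995
grip_force: 0.0
```

```bash
python3 - <<'E'
from h import *
from workcell import env
s=env.sense();c=env.camera("wrist");P=toolT(s)@c["mount"];np.save("w2.npy",P);cv2.imwrite("pics/w2.png",c["img"][:,:,::-1])
print(delta(s,[.489,-.008,.02],np.pi+.02))
E
```

```text
[0.0003, -0.008, 0.0695, 0.0004, 0.0, 0.0023]
```

View pics/w2.png

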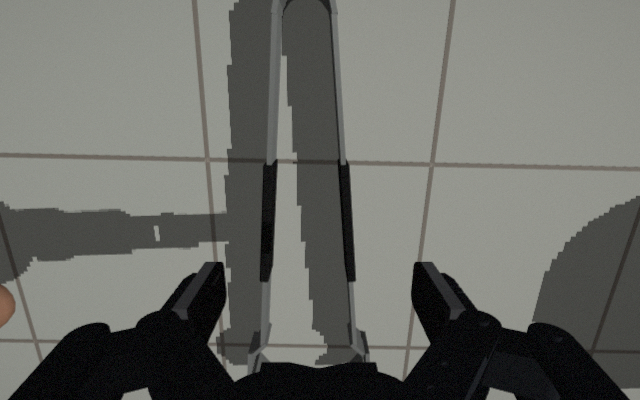

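The tongs lie parallel to the fingers, with sleeve midline at u≈308 against finger midline at 318. I need a shift of about 7 mm before going down.

To row units: 0.069 m / 0.75 = 0.092, -0.007 m / 0.75 = -0.0093.

>>> {"name": "tcp_steps", "arguments": {
  "offsets": {"tx":[0,0,0,0,0,0,0],"ty":[-0.0093,-0.0093,-0.0093,-0.0093,-0.0093,-0.0093,-0.0093],"tz":[0.0133,0.04,0.0667,0.0827,0.092,0.092,0.092],"drx":[0,0,0,0,0,0,0],"dry":[0,0,0,0,0,0,0],"drz":[0,0,0,0,0,0,0]}
}}

```text
time_s: 3.35
tcp_pos: [0.4897, -0.0084, 0.0207]
ee_rot: [3.141, 0.001, -3.121]
force: [-0.1, -0.1, -0.1]
gripper_width: 0.998
grip_force: 0.0
```

>>> {"name": "tcp_steps", "arguments": {
  "offsets": {"tx":[0,0,0,0,0],"ty":[0,0,0,0,0],"tz":[0,0,0,0,0],"drx":[0,0,0,0,0],"dry":[0,0,0,0,0],"drz":[0,0,0,0,0]},
  "aperture": 0.62,
  "clamp_n": 40
}}

```text
time_s: 3.85
tcp_pos: [0.4902, -0.0083, 0.0217]
ee_rot: [3.141, 0.002, -3.122]
force: [-1.6, 0.7, 8.9]
gripper_width: 0.626
grip_force: 12.8
```

>>> {"name": "tcp_steps", "arguments": {
  "offsets": {"tx":[0,0,0,0,0,0,0,0],"ty":[0,0,0,0,0,0,0,0],"tz":[-0.0067,-0.0267,-0.0667,-0.1067,-0.1333,-0.1333,-0.1333,-0.1333],"drx":[0,0,0,0,0,0,0,0],"dry":[0,0,0,0,0,0,0,0],"drz":[0,0,0,0,0,0,0,0]}
}}

```text
time_s: 4.65
tcp_pos: [0.4879, -0.0082, 0.119]
ee_rot: [-3.141, -0.002, -3.121]
force: [0.2, 0.6, -0.6]
gripper_width: 0.621
grip_force: 10.2
```

```bash
python3 - <<'E'
from h import *
from workcell import env
s=env.sense();c=env.camera("wrist");P=toolT(s)@c["mount"];np.save("w3.npy",P);cv2.imwrite("pics/w3.png",c["img"][:,:,::-1]);d=env.camera("scene")
cv2.imwrite("pics/s3.png",cv2.resize(d["img"][90:260,250:450,::-1],None,fx=3.5,fy=3.5))
print(P.round(3).tolist())
E
```

```text
[[-0.021, -0.954, -0.3, 0.412], [1.0, -0.02, -0.006, -0.01], [-0.0, -0.3, 0.954, 0.243], [0.0, 0.0, 0.0, 1.0]]
```

View pics/w3.png

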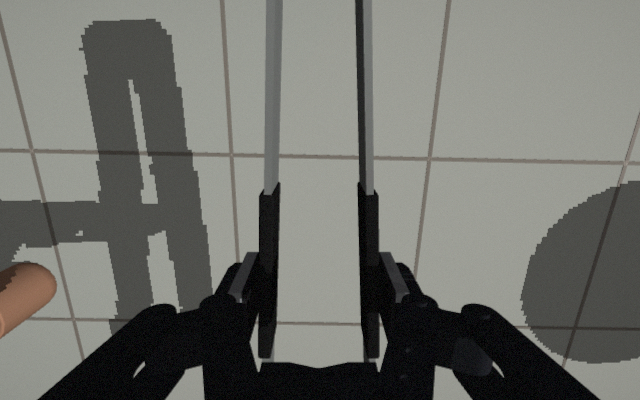

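View pics/s3.png

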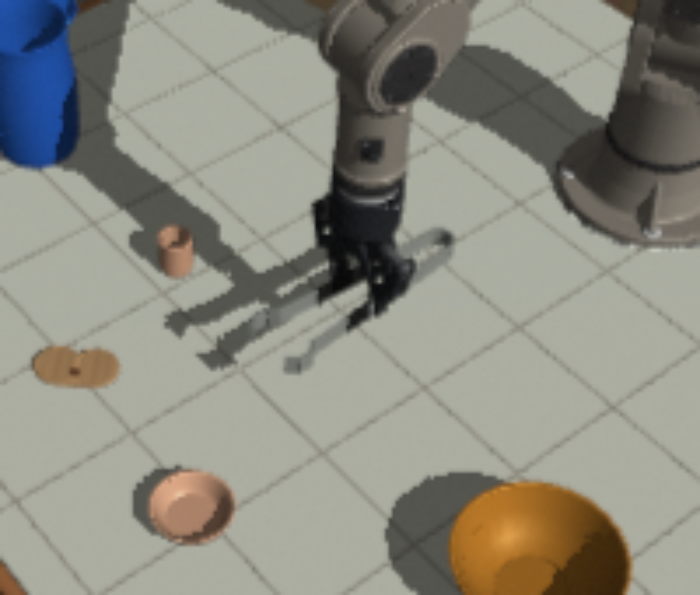

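The tongs are lifted and look level. In the wrist view the sleeves run from (270,188) to (266,357) and from (368,188) to (373,357). The beaker is still standing. Next I check where the sleeves sit in the hand and measure the beaker again.

```bash
python3 - <<'E'
from h import *
from workcell import env
c=env.camera("wrist");P=np.load("w3.npy")
print(ray(c,[[278,184],[266,358],[361,184],[373,358]],.122,P).round(4).tolist())
w1=np.load("w1.npy");im=cv2.imread("pics/w1.png");hsv=cv2.cvtColor(im,cv2.COLOR_BGR2HSV)
m=cv2.inRange(hsv,(0,60,40),(20,255,255));m[:,:70]=0;m[:,170:]=0;m[:220]=0;m[300:]=0
v,u=np.nonzero(m);print("beaker w1",len(u),u.min(),u.max(),v.min(),v.max())
# rim ellipse: lower-left lobe; tangent rays give two-sided foot/mouth
cs=max(cv2.findContours(m,0,1)[0],key=cv2.contourArea);print(cv2.minAreaRect(cs))
print("centroid z.026",ray(c,[[u.mean(),v.mean()]],.026,w1).round(4))
d=env.camera("top");im=cv2.imread("pics/top0.png");h=cv2.cvtColor(im,cv2.COLOR_BGR2HSV);m=cv2.inRange(h,(0,50,40),(18,255,255))[190:222,385:420];v,u=np.nonzero(m);print("top",len(u),ray(d,[[u.mean()+385,v.mean()+190]],.026).round(4))
d=env.camera("scene");h=cv2.cvtColor(d["img"],cv2.COLOR_RGB2HSV);m=cv2.inRange(h,(0,50,40),(18,255,255))[148:175,288:312];v,u=np.nonzero(m);print("scene",len(u),ray(d,[[u.mean()+288,v.mean()+148]],.026).round(4))
d=env.camera("scene");im=cv2.imread("pics/scene0.png");h=cv2.cvtColor(im,cv2.COLOR_BGR2HSV);m=cv2.inRange(h,(9,130,60),(25,255,255))[215:285,370:440];v,u=np.nonzero(m);e=cv2.boundingRect(m);print("bowl scene",e)
E
```

```text
[[0.4427, -0.0245, 0.122], [0.5259, -0.0314, 0.122], [0.442, 0.0076, 0.122], [0.5248, 0.0182, 0.122]]
beaker w1 1704 92 146 237 282
((119.88459014892578, 260.076904296875), (35.50081253051758, 57.41147232055664), 56.30992889404297)
centroid z.026 [[ 0.5658 -0.2526  0.026 ]]
top 167 [[ 0.562 -0.253  0.026]]
scene 137 [[ 0.56   -0.2526  0.026 ]]
bowl scene (8, 13, 52, 44)
```

To row units: -0.246 m / 0.75 = -0.328, -0.11 m / 0.75 = -0.1467.

```bash
python3 - <<'E'
from h import *
from workcell import env
print(delta(env.sense(),[.454,-.255,.12],np.pi+.02))
E
```

```text
[0.0397, -0.2459, -0.0003, -0.0002, -0.0011, 0.0001]
```

>>> {"name": "tcp_steps", "arguments": {
  "offsets": {"tx":[0.0067,0.0133,0.02,0.0267,0.04,0.0467,0.052,0.052,0.052,0.052],"ty":[-0.04,-0.0933,-0.1467,-0.2,-0.2533,-0.2933,-0.328,-0.328,-0.328,-0.328],"tz":[0,0,0,0,0,0,0,0,0,0],"drx":[0,0,0,0,0,0,0,0,0,0],"dry":[0,0,0,0,0,0,0,0,0,0],"drz":[0,0,0,0,0,0,0,0,0,0]}
}}

```text
time_s: 5.95
tcp_pos: [0.4553, -0.2537, 0.1198]
ee_rot: [3.14, -0.0, -3.12]
force: [-0.4, 0.4, -0.4]
gripper_width: 0.621
grip_force: 10.1
```

```bash
python3 - <<'E'
from h import *
from workcell import env
print(delta(env.sense(),[.454,-.255,.12],np.pi+.02))
d=env.camera("scene");a=cv2.resize(d["img"][120:220,240:380,::-1],None,fx=4,fy=4,interpolation=cv2.INTER_CUBIC)
d=env.camera("top");b=cv2.resize(d["img"][170:290,350:450,::-1],None,fx=3.33,fy=3.33,interpolation=cv2.INTER_CUBIC)[:400]
b=cv2.copyMakeBorder(b,0,400-len(b),0,0,0);cv2.imwrite("pics/s4.png",cv2.resize(np.hstack([a,b]),None,fx=.89,fy=.89))
E
```

```text
[0.0014, -0.0013, -0.0002, 0.0011, -0.0004, 0.0019]
```

View pics/s4.png

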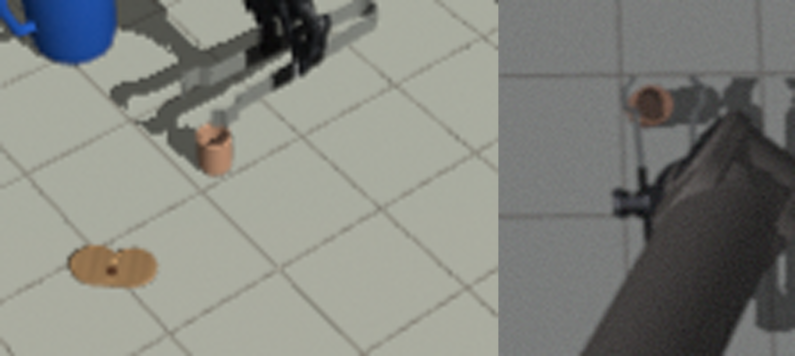

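The tongs are above the beaker. In the composite, the top-view jaws are at (630,95) and (693,100) and the beaker mouth is at (651,105), an offset that matches parallax from their extra height. I'll lower slowly around the beaker.

To row units: 0.085 m / 0.75 = 0.1133, 0.035 m / 0.75 = 0.0467.

>>> {"name": "tcp_steps", "arguments": {
  "offsets": {"tx":[0,0,0,0,0,0,0,0,0],"ty":[-0.0013,-0.0013,-0.0013,-0.0013,-0.0013,-0.0013,-0.0013,-0.0013,-0.0013],"tz":[0.0267,0.0467,0.0667,0.08,0.0933,0.1067,0.1133,0.1133,0.1133],"drx":[0,0,0,0,0,0,0,0,0],"dry":[0,0,0,0,0,0,0,0,0],"drz":[0,0,0,0,0,0,0,0,0]}
}}

```text
time_s: 6.95
tcp_pos: [0.4553, -0.2562, 0.0354]
ee_rot: [-3.141, 0.0, -3.121]
force: [-0.4, -0.2, -0.7]
gripper_width: 0.622
grip_force: 10.1
```

```bash
python3 - <<'E'
from h import *
from workcell import env
d=env.camera("scene");a=cv2.resize(d["img"][130:200,260:360,::-1],None,fx=4,fy=4,interpolation=cv2.INTER_CUBIC)
d=env.camera("top");b=cv2.resize(d["img"][180:250,370:440,::-1],None,fx=4,fy=4,interpolation=cv2.INTER_CUBIC)
cv2.imwrite("pics/s5.png",np.hstack([a,b]))
E
```

```text
(no output)
```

View pics/s5.png

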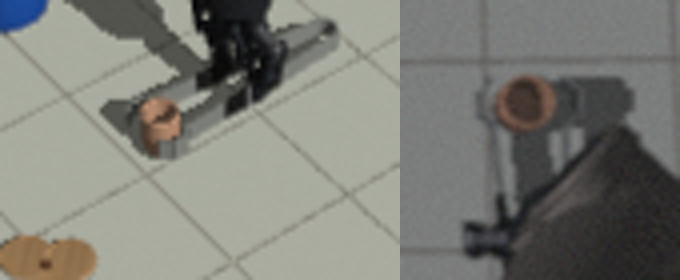

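The jaws straddle the beaker: left jaw at (487,100), right jaw at (570,100), beaker at (525,103), so it is centred. Closing now.

>>> {"name": "tcp_steps", "arguments": {
  "offsets": {"tx":[0,0,0,0,0,0,0],"ty":[0,0,0,0,0,0,0],"tz":[0,0,0,0,0,0,0],"drx":[0,0,0,0,0,0,0],"dry":[0,0,0,0,0,0,0],"drz":[0,0,0,0,0,0,0]},
  "aperture": 0.3,
  "clamp_n": 40
}}

```text
time_s: 7.75
tcp_pos: [0.4553, -0.2561, 0.0353]
ee_rot: [-3.141, 0.001, -3.121]
force: [-1.1, -0.4, 0.6]
gripper_width: 0.43
grip_force: 41.5
```

>>> {"name": "tcp_steps", "arguments": {
  "offsets": {"tx":[0,0,0],"ty":[0,0,0],"tz":[0,0,0],"drx":[0,0,0],"dry":[0,0,0],"drz":[0,0,0]}
}}

```text
time_s: 8.05
tcp_pos: [0.4553, -0.2561, 0.0353]
ee_rot: [-3.141, 0.001, -3.121]
force: [-0.4, -0.8, 0.4]
gripper_width: 0.431
grip_force: 41.5
```

To row units: -0.165 m / 0.75 = -0.22, -0.14 m / 0.75 = -0.1867.

>>> {"name": "tcp_steps", "arguments": {
  "offsets": {"tx":[0,0,0,0,0,0,0,0,0],"ty":[0,0,0,0,0,0,0,0,0],"tz":[-0.0133,-0.04,-0.0667,-0.1067,-0.1467,-0.1867,-0.22,-0.22,-0.22],"drx":[0,0,0,0,0,0,0,0,0],"dry":[0,0,0,0,0,0,0,0,0],"drz":[0,0,0,0,0,0,0,0,0]}
}}

```text
time_s: 8.95
tcp_pos: [0.4545, -0.2557, 0.2001]
ee_rot: [3.141, -0.0, -3.121]
force: [0.6, 0.4, -2.0]
gripper_width: 0.431
grip_force: 41.3
```

```bash
python3 - <<'E'
from h import *
from workcell import env
s=env.sense()
d=env.camera("scene");a=cv2.resize(d["img"][100:220,240:400,::-1],None,fx=4,fy=4,interpolation=cv2.INTER_CUBIC);cv2.imwrite("pics/s6.png",a)
print(delta(s,[.433,.331,.2],np.pi+.02),delta(s,[.433,.331,.2],np.pi+.02))
# bowl centre: rim ellipse in both first pictures
c=env.camera("top")
for n,z,C in(("top0",.065,c),("scene0",.065,d)):
    h=cv2.cvtColor(cv2.imread(f"pics/{n}.png"),cv2.COLOR_BGR2HSV);m=cv2.inRange(h,(9,130,40),(25,255,255))
    if n=="top0": m[:,:170]=0;m[:,250:]=0
    else: m[:,:370]=0;m[:,435:]=0;m[285:]=0;m[:220]=0
    k=max(cv2.findContours(m,0,1)[0],key=cv2.contourArea);p=k[:,0]
    w=ray(C,p,z);hull=cv2.minEnclosingCircle(w[:,:2].astype(np.float32));print(n,hull)
E
```

```text
[0.0096, 0.587, 0.0006, 0.0007, -0.0003, 0.0004] [0.0096, 0.587, 0.0006, 0.0007, -0.0003, 0.0004]
top0 ((0.5421800017356873, 0.33315378427505493), 0.08781419694423676)
scene0 ((0.5459785461425781, 0.33690446615219116), 0.09041129797697067)
```

View pics/s6.png

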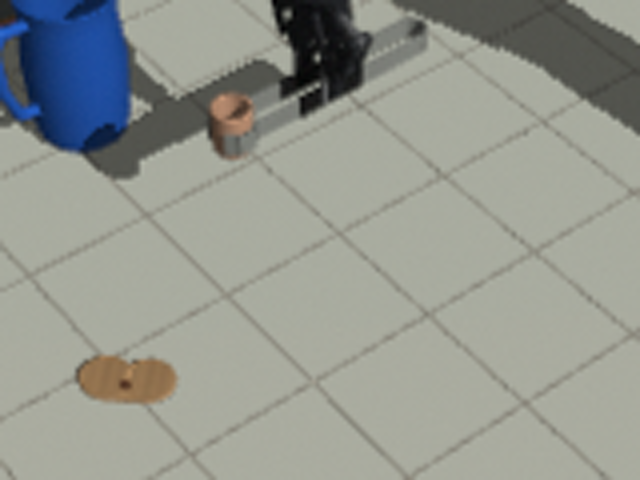

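The beaker is upright in the jaws at (232,125), clear of the tiles. Now I carry it to the bowl.

To row units: 0.27 m / 0.75 = 0.36, 0.01 m / 0.75 = 0.0133.

>>> {"name": "tcp_steps", "arguments": {
  "offsets": {"tx":[0,0,0,0,0,0,0,0,0,0],"ty":[0.0133,0.04,0.08,0.12,0.16,0.2,0.24,0.28,0.32,0.36],"tz":[0,0,0,0,0,0,0,0,0,0],"drx":[0,0,0,0,0,0,0,0,0,0],"dry":[0,0,0,0,0,0,0,0,0,0],"drz":[0,0,0,0,0,0,0,0,0,0]}
}}

```text
time_s: 10.05
tcp_pos: [0.4483, 0.0157, 0.1993]
ee_rot: [-3.141, -0.002, -3.121]
force: [0.3, 0.3, -1.0]
gripper_width: 0.428
grip_force: 41.3
```

>>> {"name": "tcp_steps", "arguments": {
  "offsets": {"tx":[0,0,0.0013,0.0027,0.004,0.0053,0.0067,0.008,0.008,0.008],"ty":[0.04,0.08,0.12,0.16,0.2,0.24,0.28,0.32,0.3533,0.3733],"tz":[0,0,0,0,0,0,0,0,0,0],"drx":[0,0,0,0,0,0,0,0,0,0],"dry":[0,0,0,0,0,0,0,0,0,0],"drz":[0,0,0,0,0,0,0,0,0,0]}
}}

```text
time_s: 11.05
tcp_pos: [0.4362, 0.2962, 0.1991]
ee_rot: [-3.141, -0.002, -3.118]
force: [0.1, 0.0, -2.5]
gripper_width: 0.428
grip_force: 41.3
```

```bash
python3 - <<'E'
from h import *
from workcell import env
print(delta(env.sense(),[.436,.331,.19],np.pi+.02))
E
```

```text
[-0.0006, 0.0348, 0.0091, -0.0005, -0.002, 0.0034]
```

To row units: 0.035 m / 0.75 = 0.0467, 0.028 m / 0.75 = 0.0373.

>>> {"name": "tcp_steps", "arguments": {
  "offsets": {"tx":[0,0,0,0,0,0,0],"ty":[0.02,0.0373,0.0467,0.0467,0.0467,0.0467,0.0467],"tz":[0.004,0.0107,0.0133,0.0133,0.0133,0.0133,0.0133],"drx":[0,0,0,0,0,0,0],"dry":[0,0,0,0,0,0,0],"drz":[0,0,0,0,0,0,0]}
}}

```text
time_s: 11.75
tcp_pos: [0.4376, 0.328, 0.1905]
ee_rot: [3.141, 0.0, -3.123]
force: [-0.4, -0.5, -1.5]
gripper_width: 0.431
grip_force: 41.3
```

```bash
python3 - <<'E'
from h import *
from workcell import env
d=env.camera("scene");a=cv2.resize(d["img"][150:300,330:480,::-1],None,fx=2.6,fy=2.6,interpolation=cv2.INTER_CUBIC);t=env.camera("top");b=cv2.resize(t["img"][150:300,150:300,::-1],None,fx=2.6,fy=2.6,interpolation=cv2.INTER_CUBIC)
cv2.imwrite("pics/s7.png",np.hstack([a,b]))
for n,c in(("scene",d),("top",t)):
    w=np.linalg.inv(c["pose"])@np.array([.543,.335,.181,1]);p=c["K"]@(w[:3]*[1,-1,-1]);print(n,p[:2]/p[2],(p[:2]/p[2]-([330,150] if n=="scene" else [150,150]))*2.6)
E
```

```text
scene [409.54652178 228.56241543] [206.82095662 204.26228012]
top [199.70468764 207.94789796] [129.23218786 150.66453469]
```

View pics/s7.png

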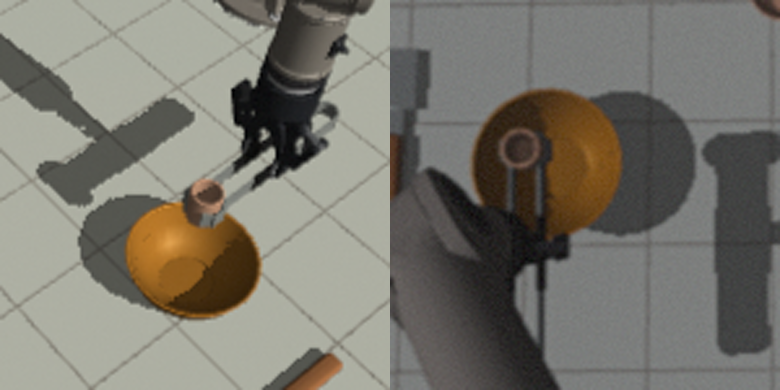

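The beaker sits upright at (519,148) in the top view and (206,204) in the scene view, within 3 px of the predicted points above the bowl's centre. Let it settle, then hand in.

>>> {"name": "tcp_steps", "arguments": {
  "offsets": {"tx":[0,0,0,0,0],"ty":[0,0,0,0,0],"tz":[0,0,0,0,0],"drx":[0,0,0,0,0],"dry":[0,0,0,0,0],"drz":[0,0,0,0,0]}
}}

```text
time_s: 12.35
tcp_pos: [0.4372, 0.3288, 0.1902]
ee_rot: [3.142, 0.0, -3.121]
force: [-0.0, -0.3, -1.8]
gripper_width: 0.429
grip_force: 41.3
```

```bash
python3 -c "
from workcell import env
print(env.finish_job())"
```

```text
the job is handed in; nothing more can be done
None
```

I handed the job in at 12.35 s with the beaker held upright and still in the tongs over the middle of the bowl, its foot about 90 mm above the rim; no verdict came back.

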